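# Clock a flatted bar in its V-cradle and strap it down

### The arm

A 6-joint arm with a two-finger parallel gripper is mounted at the origin on the work surface; the furniture and walls round the work are solid. World frame = base frame: x ahead of the robot, y to its left, z up, the work surface at z = 0. Lengths are in mm, angles in rad, forces in N, time in s.
With the tool pointing down it reaches from about 250 to 725 mm from the base axis. Payload 4 kg.
Tool frame: the origin (TCP) lies midway between the tips of the shut fingers; the grasp point (between the pads) lies bot.grip_point_offset behind it (bot.grip_point_offset is the distance from the TCP to the grasp point, in mm); z points along the fingers, y is the line along which they close (so a half turn about z gives the same grasp; the last joint's range is limited). The gripper opens to 85 mm and grips with 20 to 120 N. Pads are 22 mm wide; open, the fingers measure 114 mm over their backs; the gripper's body (76 mm by 85 mm) begins 54 mm behind the grasp point. The pads swing forward as they close: fully open they stand 13 mm farther back than shut.
Start: joints at [1.195, 0.241, 0.005, 1.335, 0, 1.571], TCP at [183.507, 465.107, 231.306] pointing down, gripper open.
Joint ranges: [-2.72, 2.72], [-1.05, 1.87], [-1.09, 1.28], [-1.99, 2.15], [-1.42, 1.44], [-3.14, 3.14]. Speed limits (rad/s): [2.79, 2.79, 3.14, 3.14, 3.14, 3.14].

### API

Orientations are given as a 3x3 rotation matrix whose columns are the frame's x, y, z axes.
In Python, from station import bot, imaging, finder gives the robot as it stands. The module is installed in compiled form; this text tells all that it offers.
- The arm moves only by the tool jog_arm, never from a script. Its argument "commands" is a list of rows, each an object with "delta_pos": the shift along the tool's x, y, z scaled (see below), a list of three; "turn": the turn about the tool's z scaled (see below). In form: [{"delta_pos": [tx, ty, tz], "turn": turn}, ...]. A call has exactly 8 rows; each row is the pose to reach, as a shift and turn from the pose commanded when the call began, along the tool's axes at that moment; what a row does not reach only later rows make up. The controller multiplies each number of a shift by 0.5 m and each number of a turn by 90 degrees. A row lasts 1/12 s, in which the tool goes at most 41.7 mm and 7.16 degrees, less where a joint would pass 70% of its speed; a pose out of reach is approached as far as the arm can. A call with a number of a shift or a turn outside -1 to 1 is refused whole. A call with a gripper value outside its range is refused whole. "fingers" is the opening, from 0 (shut) to 1 (fully open), set as the call begins (left out, the last holds). The fingers move at their own pace and stop on an object; "squeeze" is the grip in N (left out, the last holds). Time passes only in rows, so rows that repeat a pose let the fingers close, or fill a call up. It gives the time, the measured TCP pose, the force, the opening and the grip force at its end, in the units of the state.
- bot.sense(): the state, without advancing time (a new reading comes with each control period).
- imaging.get_image(name): name is "scene" or "top" or "wrist"; returns a dict with "frame" (480x640x3 uint8, red, green, blue), "K" (3x3 intrinsics, pixels), "R" (3x3) and "t" (3): a world point X has camera coordinates R X + t; the wrist camera has in their place "tool_from_camera" (4x4, takes a point from camera to tool coordinates, whose origin is the TCP and whose axes are the flange's). Camera axes: x right, y down, z forward; pixel columns grow to the right and rows downward; lengths in mm; the calibration is good to about 2 mm. A picture is of the moment at which its call begins: read the wrist's pose just before it. There is no depth.
- bot.finish_job(): hands the job in; it is judged then, once.
Trained networks look in a picture, given as the dict that the camera call returned (one of the last four; its "shot" number tells which), for a name from the list of things; names that differ only in an ending like _2 or _b are one class to them, and where a whole thing is asked for, a point or a joint stands for the part that bears it (a point fixed in the world has none). Each returns a list of dicts, best first, with "p" (0 to 1); they miss things now and then, are a little off and sometimes report something else, mostly with a low value. They report only what shows in the picture. A call takes as long as a camera call.
- finder.boxes_of(label, picture): "extent" ([centre column, centre row, width, height] in pixels, round what is visible of it).
- finder.silhouettes(label, picture): "region" (480x640 bool, what is visible of it) and "extent" ([centre column, centre row, width, height] in pixels, round what is visible of it).
- finder.pinpoint(label, picture): "at" ([column, row] in pixels: a listed point, or the origin of a listed thing).
The state is a dict: "t": time; "q": joint angles; "qd": joint speeds; "joint_efforts": joint torques, N m; "tool_pos": TCP position; "orientation": TCP orientation; "contact_force": force on the tool from outside, world axes, zero at the start; "moment": the same for the moment, N m; "width": finger opening in mm; "finger_force": force on a finger pad.
Only numpy, scipy, OpenCV 4.12 (cv2) and the standard library are available. Lean on these libraries where they do the work, as an engineer would, in place of code of your own. Each camera call takes 0.05 s, during which the arm holds its last target. There are 200 camera calls.

### The job

Move the aluminium bar from the wooden stand into the two V-saddles of the grey cradle, centred between them with its flatted end under the open blue strap. Roll it round in the Vs as far as needed for the red flat to face straight up, let go of it, and only then fold the strap fully down over the flat. Do not drop the bar, and leave the things standing round about where they are.

Things in the scene. Friction and masses are not known exactly. Their poses are not given: they have to be found in the camera images.
- bar: Loose round aluminium bar, 30 mm diameter, 150 mm long, about 0.25 kg. Origin on its axis, x axis along it. Plain and round from x = -54 to +54 mm: grip it there across the 30 mm (x = 0 is free between the supports). From x = -54 to -96 mm is the flatted end, rigid with the bar but clocked differently each time: read the flat from the point flat, not from the bar's y and z. It stays as left in a V.
- flat (a point): Middle of the flat on the bar's end: face 41 x 21 mm painted red, at bar x = -75 mm, 10.5 mm from the bar's axis. z axis points out of the flat (must end straight up; starts 100 to 180 degrees from up, to either side); x axis along the bar, the same way as the bar's. A black line 5.5 mm wide runs along the round side exactly opposite the flat.
- cradle: Fixed grey plate 12 mm thick, x = -102..+58, y = +-42 mm, with two dark saddles 60 mm wide at x = -46..-32 and +32..+46 mm, each with an open 90 degree V along x (mouth 42 mm wide, tops at z = 85 mm). Origin under the plate midway between the saddles, z up. Two strap posts 26 x 15 mm at x = -75, y = +-30 mm, tops at z = 94 and 97 mm. Only the plate lies under the bar between the saddles.
- seat (a point): The spot in the cradle where the bar's origin belongs: x = 0, y = 0, z = 85 mm of the cradle, axes as the cradle's. The bar lies in the Vs with its axis along the cradle's x, both x axes pointing the same way.
- strap (a joint): Hinge angle, rad: 0 = down, level over the flat; 1.57 = upright; starts at 1.6 to 2.0, leaning away from the bar. Blue steel strap 20 mm wide, 5 mm thick; hinge line along the cradle's x at x = -75, y = +30, z = 99.5 mm. Down, it reaches to y = -48 mm, underside z = 97 mm, 1.5 mm above an upturned flat; blocked if the flat is over 9 degrees out. Stiff (0.06 N m): stays where left; 2 N moves it.
- strap_tab (a point): Top of the yellow tab at the free end of the strap, 71 mm from the hinge line and 14 mm long; moves with the strap.
- stand: Fixed pale wooden stand, plate 112 x 76 x 12 mm with two V-uprights 60 mm wide at x = -50..-36 and +36..+50 mm, V tops at z = 75 mm. The bar starts in its Vs, axis along the stand's x at z = 75 mm, bar origin within 4 mm of the stand's x = 0. Origin under the plate, z up. Stand and cradle may change places.
- eraser: Bystander: white and blue eraser 22 x 52 x 12 mm lying beside the cradle. Origin under its middle.
- clip: Bystander: grey steel bulldog clip 42 x 29 x 27 mm beside the stand. Origin under its middle.
- tube_teal: Bystander: teal paint tube 48 x 154 x 36 mm at the right edge of the table. Origin under its middle.
- ink_bottle: Bystander: square dark blue ink bottle 38 x 38 x 52 mm in the far right corner. Origin under its middle.
- glass: Bystander: drinking glass 72 mm wide, 98 mm high, at the back. Origin under its middle.
- cup: Bystander: stoneware cup 126 x 158 x 84 mm at the back left. Origin under its middle.
- tape: Bystander: roll of masking tape 104 mm wide, 25 mm high, lying left of the work. Origin under its middle.

How it is judged (in metres and radians):
On the way:
1. the bar lies released and centred in both Vs of the cradle with its flat facing up, while the strap is still open (x of bar in the frame of seat between -0.009 and 0.009 m and y of bar in the frame of seat between -0.003 and 0.003 m and z of bar in the frame of seat between -0.003 and 0.003 m and x of flat in the frame of seat below -0.06 m and angle between the x axis of bar and the x axis of cradle, either way round below 0.05 rad and angle between flat's own z axis and vertical below 0.14 rad and value of joint strap above 1 rad and contact force between the fingers and bar below 0.1 N), for 0.2 s.
At the end, for the whole second after the job is handed in: Bar at rest in both Vs (origin within 9 mm along, 3 mm across and in height of the seat; axis within 0.05 rad), flatted end under the strap, flat within 0.14 rad of straight up, strap within 0.05 rad of fully down, bystanders within 20 mm of where they stood (x of bar in the frame of seat between -0.009 and 0.009 m and y of bar in the frame of seat between -0.003 and 0.003 m and z of bar in the frame of seat between -0.003 and 0.003 m and x of flat in the frame of seat below -0.06 m and angle between the x axis of bar and the x axis of cradle, either way round below 0.05 rad and angle between flat's own z axis and vertical below 0.14 rad and linear speed of bar below 0.01 m/s and angular speed of bar below 0.1 rad/s and value of joint strap below 0.05 rad and distance of each of eraser, clip, tube_teal, ink_bottle, glass, cup, tape from where it was at the start of the episode below 0.02 m); the robot touches nothing.
It fails at once if the bar falls to the table (height (world z) of bar below 0.045 m).
It fails at once if a bystander is moved more than 20 mm (distance of any of eraser, clip, tube_teal, ink_bottle, glass, cup, tape from where it was at the start of the episode above 0.02 m).
It also fails if it takes over 64 s, if anything falls off the work surface, if the arm or the gripper's body presses on something with over 40 N, if the wrist force passes 120 N, or if a joint passes its speed limit or range.

## Working session

There is one attempt and no reset: what is moved stays moved. The work goes in short steps, Python scripts to look and compute and a tool call to move; the robot and the scene stay as the last step left them, time stands still between calls to the robot, and variables do not carry over. Pictures are saved under pics/ and viewed, at most 10 in all, crops included, and the job is handed in when it is done.

Besides the shell and the picture viewer there is one more tool, called after ">>>" as name([rows], argument=value, ...), one row to a line, values as JSON. jog_arm: Moves the arm, as the interface text tells. Shifts and turns lie within -1 to 1; 1 stands for 0.5 m of shift or 90 degrees of turn. Its arguments: {"type":"object","properties":{"commands":{"type":"array","items":{"type":"object","properties":{"delta_pos":{"type":"array","items":{"type":"number","minimum":-1,"maximum":1}},"turn":{"type":"number","minimum":-1,"maximum":1}}}},"fingers":{"type":"number"},"squeeze":{"type":"number"}},"required":["commands"]}

```bash
mkdir -p pics
cat > h.py <<'E'
from station import bot, imaging, finder
import numpy as np, cv2
def ray(im,px,T=None):
    d=np.linalg.inv(im["K"])@np.array([px[0],px[1],1.])
    if "R" in im:
        R=np.array(im["R"]);t=np.array(im["t"]).ravel();return -R.T@t,R.T@d
    s=T;M=np.array(im["tool_from_camera"]);Ro=np.array(s["orientation"]);p=np.array(s["tool_pos"])
    return Ro@M[:3,3]+p, Ro@(M[:3,:3]@d)
def atz(im,px,z,T=None):
    o,d=ray(im,px,T);return o+d*(z-o[2])/d[2]
def save(im,n): cv2.imwrite("pics/"+n,im["frame"][:,:,::-1])
def proj(im,X,T=None):
    X=np.array(X,float)
    if "R" in im: c=np.array(im["R"])@X+np.array(im["t"]).ravel()
    else:
        M=np.linalg.inv(np.array(im["tool_from_camera"]));x=np.array(T["orientation"]).T@(X-np.array(T["tool_pos"]));c=M[:3,:3]@x+M[:3,3]
    u=np.array(im["K"])@c;return u[:2]/u[2]
E
python3 - <<'E'
from h import *
s=bot.sense();print({k:np.round(s[k],3).tolist() for k in s},bot.grip_point_offset)
Z=dict(bar=75,flat=75,cradle=0,seat=85,strap_tab=170,stand=0,eraser=0,clip=0,tube_teal=0,ink_bottle=0,glass=0,cup=0,tape=0)
for c in ("top","scene"):
    im=imaging.get_image(c);save(im,c+"0.png");print(c,np.round(ray(im,(320,240)),2).tolist())
    for n,z in Z.items():
        r=finder.pinpoint(n,im)[:2]
        print(n,[(round(a["p"],2),np.round(a["at"]).tolist(),np.round(atz(im,a["at"],z)).tolist()) for a in r])
E
```

```text
{'t': 0.0, 'q': [1.195, 0.241, 0.004, 1.335, -0.0, 1.571], 'qd': [-0.0, 0.0, -0.001, -0.0, 0.0, 0.0], 'joint_efforts': [-0.001, -37.232, 25.241, 0.017, -0.0, -0.0], 'tool_pos': [183.272, 464.497, 230.419], 'orientation': [[-0.93, 0.367, -0.001], [0.367, 0.93, -0.002], [-0.0, -0.002, -1.0]], 'contact_force': [-0.071, 0.545, 0.753], 'moment': [-0.042, 0.008, 0.021], 'finger_force': 0.0, 'width': 85.297} 18.700000000000003
top [[415.92, -122.81, 1564.81], [0.07, 0.0, -1.0]]
bar [(0.68, [371.0, 268.0], [444.0, -257.0, 75.0])]
flat []
cradle []
seat [(0.85, [377.0, 199.0], [631.0, -275.0, 85.0]), (0.38, [371.0, 272.0], [435.0, -256.0, 85.0])]
strap_tab [(0.55, [372.0, 228.0], [546.0, -253.0, 170.0]), (0.24, [396.0, 192.0], [636.0, -314.0, 170.0])]
stand [(0.74, [368.0, 270.0], [440.0, -256.0, 0.0])]
eraser [(0.54, [395.0, 190.0], [669.0, -335.0, 0.0]), (0.19, [342.0, 275.0], [427.0, -182.0, 0.0])]
clip [(0.72, [344.0, 276.0], [423.0, -189.0, 0.0])]
tube_teal [(0.68, [433.0, 252.0], [490.0, -441.0, 0.0]), (0.65, [370.0, 268.0], [446.0, -261.0, 0.0])]
ink_bottle [(0.56, [428.0, 188.0], [675
[... 496 characters left out ...]
260.0], [620.0, -275.0, 85.0]), (0.46, [300.0, 221.0], [580.0, -24.0, 85.0])]
strap_tab [(0.61, [381.0, 245.0], [548.0, -247.0, 170.0])]
stand [(0.87, [351.0, 339.0], [440.0, -261.0, 0.0])]
eraser [(0.79, [434.0, 284.0], [667.0, -324.0, 0.0])]
clip [(0.68, [315.0, 328.0], [419.0, -187.0, 0.0]), (0.33, [337.0, 352.0], [397.0, -256.0, 0.0])]
tube_teal [(0.58, [443.0, 365.0], [494.0, -437.0, 0.0])]
ink_bottle [(0.91, [479.0, 307.0], [666.0, -431.0, 0.0]), (0.69, [442.0, 366.0], [492.0, -437.0, 0.0])]
glass [(0.74, [436.0, 285.0], [666.0, -328.0, -0.0]), (0.65, [300.0, 218.0], [661.0, 41.0, 0.0])]
cup [(0.95, [248.0, 197.0], [643.0, 193.0, 0.0])]
tape [(0.84, [218.0, 286.0], [383.0, 50.0, 0.0])]
```

Run:
```python
import cv2,numpy as np
a=cv2.imread("pics/top0.png")[160:310,310:450];b=cv2.imread("pics/scene0.png")[210:410,270:500]
a=cv2.resize(a,(400,429),interpolation=cv2.INTER_CUBIC);b=cv2.resize(b,(400,348),interpolation=cv2.INTER_CUBIC)
o=np.zeros((429,800,3),np.uint8);o[:,:400]=a;o[:348,400:]=b;cv2.imwrite("pics/c0.png",o)
```

```text
(no output)
```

View pics/c0.png

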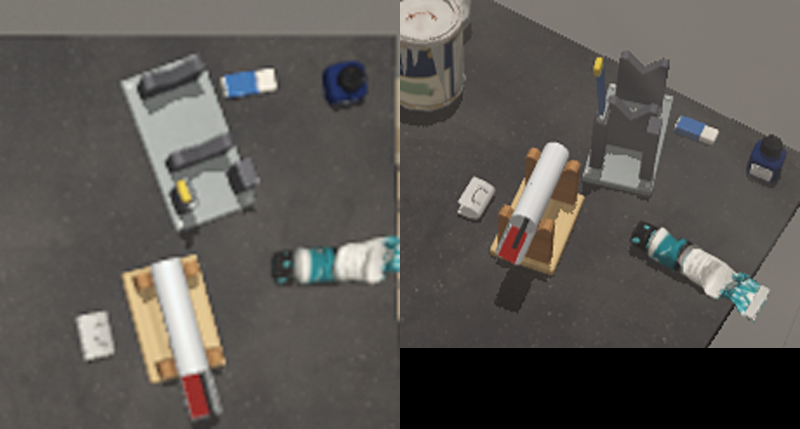

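The scene camera shows the bar on the stand at about (440,-258) with its flatted end towards the robot. The cradle lies beyond it, posts and strap on the near side, and both x axes point away from the robot. I'll move over the stand.

>>> jog_arm([
  {"delta_pos": [-0.4, -0.45, -0.1], "turn": 0},
  {"delta_pos": [-0.4, -0.45, -0.1], "turn": 0},
  {"delta_pos": [-0.4, -0.45, -0.1], "turn": 0},
  {"delta_pos": [-0.4, -0.45, -0.1], "turn": 0},
  {"delta_pos": [-0.4, -0.45, -0.1], "turn": 0},
  {"delta_pos": [-0.4, -0.45, -0.1], "turn": 0},
  {"delta_pos": [-0.4, -0.45, -0.1], "turn": 0},
  {"delta_pos": [-0.4, -0.45, -0.1], "turn": 0},
])

```text
t: 2.07
tool_pos: [287.9, 178.7, 282.6]
orientation: [[-0.928, 0.371, 0.003], [0.371, 0.928, -0.001], [-0.003, 0.0, -1.0]]
contact_force: [-0.9, -0.1, -1.2]
width: 85.2
finger_force: 0.0
```

>>> jog_arm([
  {"delta_pos": [-0.4, -0.45, 0], "turn": -0.4},
  {"delta_pos": [-0.4, -0.45, 0], "turn": -0.4},
  {"delta_pos": [-0.4, -0.45, 0], "turn": -0.4},
  {"delta_pos": [-0.4, -0.45, 0], "turn": -0.4},
  {"delta_pos": [-0.4, -0.45, 0], "turn": -0.4},
  {"delta_pos": [-0.4, -0.45, 0], "turn": -0.4},
  {"delta_pos": [-0.4, -0.45, 0], "turn": -0.4},
  {"delta_pos": [-0.4, -0.45, 0], "turn": -0.4},
])

```text
t: 2.73
tool_pos: [380.2, -71.8, 281.7]
orientation: [[-0.967, -0.253, 0.001], [-0.253, 0.967, 0.0], [-0.001, -0.0, -1.0]]
contact_force: [0.8, 0.7, 0.6]
width: 85.3
finger_force: 0.0
```

>>> jog_arm([
  {"delta_pos": [0, -0.38, 0]},
  {"delta_pos": [0, -0.38, 0]},
  {"delta_pos": [0, -0.38, 0]},
  {"delta_pos": [0, -0.38, 0]},
  {"delta_pos": [0, -0.38, 0]},
  {"delta_pos": [0, -0.38, 0]},
  {"delta_pos": [0, -0.38, 0]},
  {"delta_pos": [0, -0.38, 0]},
])

```text
invalid input at $.commands[0]: expected keys delta_pos, turn
```

Run:
```python
from h import *
s=bot.sense();im=imaging.get_image("wrist");save(im,"w1.png")
print(np.round(s["tool_pos"],1),np.round(im["tool_from_camera"],2).tolist())
for n,z in dict(bar=75,flat=75,stand=0,strap_tab=170,seat=85,cradle=0).items():
    r=finder.pinpoint(n,im)[:1]
    print(n,[(round(a["p"],2),np.round(a["at"]).tolist(),np.round(atz(im,a["at"],z,s),1).tolist()) for a in r])
```

```text
[380.2 -71.8 281.7] [[-0.0, -0.95, -0.31, 79.83], [1.0, -0.0, 0.0, 0.4], [-0.0, -0.31, 0.95, -143.03], [0.0, 0.0, 0.0, 1.0]]
bar [(0.7, [102.0, 205.0], [435.3, -259.3, 75.0])]
flat [(0.91, [98.0, 120.0], [359.8, -269.9, 75.0])]
stand [(0.68, [142.0, 192.0], [437.2, -254.1, 0.0])]
strap_tab [(0.86, [39.0, 365.0], [541.5, -250.0, 170.0])]
seat [(0.73, [71.0, 378.0], [628.6, -269.9, 85.0])]
cradle [(0.97, [114.0, 335.0], [631.1, -265.6, 0.0])]
```

View pics/w1.png

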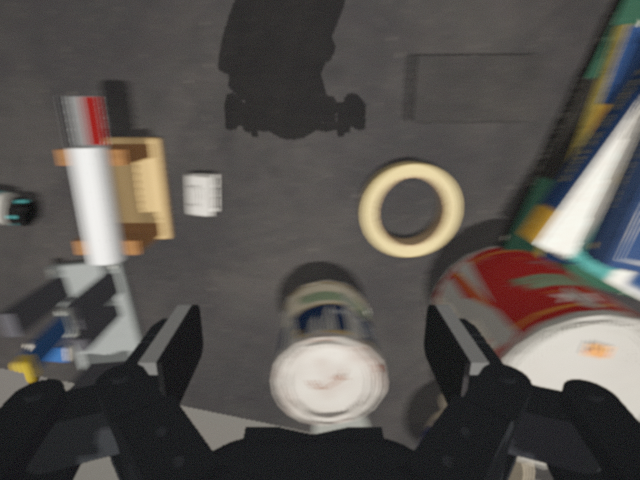

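>>> jog_arm([
  {"delta_pos": [-0.02, -0.39, 0], "turn": 0},
  {"delta_pos": [-0.02, -0.39, 0], "turn": 0},
  {"delta_pos": [-0.02, -0.39, 0], "turn": 0},
  {"delta_pos": [-0.02, -0.39, 0], "turn": 0},
  {"delta_pos": [-0.02, -0.39, 0], "turn": 0},
  {"delta_pos": [-0.02, -0.39, 0], "turn": 0},
  {"delta_pos": [-0.02, -0.39, 0], "turn": 0},
  {"delta_pos": [-0.02, -0.39, 0], "turn": 0},
])

```text
t: 3.75
tool_pos: [438.4, -254.6, 281.2]
orientation: [[-0.968, -0.252, -0.001], [-0.252, 0.968, 0.001], [0.0, 0.001, -1.0]]
contact_force: [-0.5, 0.2, -0.2]
width: 85.4
finger_force: 0.0
```

Run:
```python
from h import *
s=bot.sense();im=imaging.get_image("wrist");save(im,"w2.png")
print(np.round(s["tool_pos"],1),np.round(s["orientation"],3).tolist())
for n,z in dict(bar=75,flat=75,stand=0).items():
    r=finder.pinpoint(n,im)[:1]
    print(n,[(round(a["p"],2),np.round(a["at"]).tolist(),np.round(atz(im,a["at"],z,s),1).tolist()) for a in r])
r=finder.silhouettes("bar",im)[0];m=r["region"];ys,xs=np.nonzero(m)
pts=np.c_[xs,ys].astype(np.float32);box=cv2.boxPoints(cv2.minAreaRect(pts));print(box.tolist())
print([np.round(atz(im,b,75,s),1).tolist() for b in box])
```

```text
[ 438.4 -254.6  281.2] [[-0.968, -0.252, -0.001], [-0.252, 0.968, 0.001], [0.0, 0.001, -1.0]]
bar [(0.68, [306.0, 193.0], [434.1, -261.6, 75.0])]
flat [(0.77, [313.0, 111.0], [363.3, -273.4, 75.0])]
stand []
[[290.9999694824219, 82.99998474121094], [325.9999694824219, 82.99998474121094], [325.9999694824219, 254.9999542236328], [290.9999694824219, 254.9999542236328]]
[[345.8, -297.0, 75.0], [338.4, -268.4, 75.0], [488.6, -227.7, 75.0], [497.1, -260.5, 75.0]]
```

View pics/w2.png

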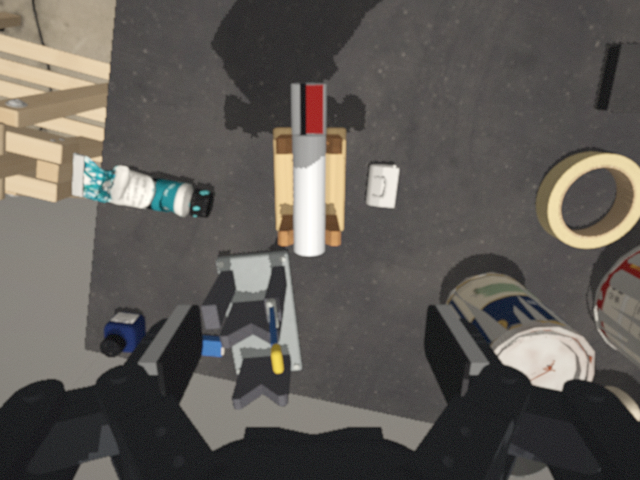

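>>> jog_arm([
  {"delta_pos": [0.24, -0.01, 0.25], "turn": 0},
  {"delta_pos": [0.24, -0.01, 0.25], "turn": 0},
  {"delta_pos": [0.24, -0.01, 0.25], "turn": 0},
  {"delta_pos": [0.24, -0.01, 0.25], "turn": 0},
  {"delta_pos": [0.24, -0.01, 0.25], "turn": 0},
  {"delta_pos": [0.24, -0.01, 0.25], "turn": 0},
  {"delta_pos": [0.24, -0.01, 0.25], "turn": 0},
  {"delta_pos": [0.24, -0.01, 0.25], "turn": 0},
])

```text
t: 4.67
tool_pos: [325.7, -292.3, 158.3]
orientation: [[-0.968, -0.251, 0.004], [-0.251, 0.968, -0.003], [-0.003, -0.004, -1.0]]
contact_force: [0.6, -0.9, 1.3]
width: 85.4
finger_force: 0.0
```

Run:
```python
from h import *
s=bot.sense();im=imaging.get_image("wrist");save(im,"w3.png")
for n,z in dict(bar=75,flat=75,).items():
    r=finder.pinpoint(n,im)[:1]
    print(n,[(round(a["p"],2),np.round(a["at"]).tolist(),np.round(atz(im,a["at"],z,s),1).tolist()) for a in r])
cv2.imwrite("pics/w3c.png",cv2.resize(im["frame"][150:350,220:420,::-1],(600,600),interpolation=cv2.INTER_CUBIC))
for z in(75,):
    for px in((0,0),):pass
s2=proj(im,[434.1-96*.968,-261.6-96*.252,75],s);print(s2)
```

```text
bar [(0.69, [318.0, 392.0], [433.7, -260.6, 75.0])]
flat [(0.67, [327.0, 294.0], [357.7, -274.7, 75.0])]
[316.44482927 267.66150233]
```

View pics/w3c.png

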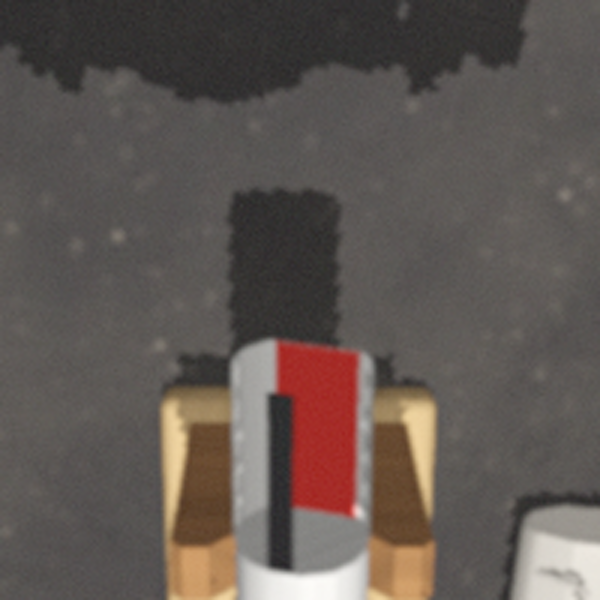

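The crop shows the shell of the flatted end rendered see-through from outside. The black line (at px 313,310) sits on top, about 17° toward −y, and the red flat is seen through it from behind. So the flat faces down, about 163° from up, toward +y. It has to roll with the top moving −y. I'll grip the bar now.

>>> jog_arm([
  {"delta_pos": [-0.225, 0.003, 0], "turn": 0},
  {"delta_pos": [-0.225, 0.003, 0], "turn": 0},
  {"delta_pos": [-0.225, 0.003, 0], "turn": 0},
  {"delta_pos": [-0.225, 0.003, 0], "turn": 0},
  {"delta_pos": [-0.225, 0.003, 0.07], "turn": 0},
  {"delta_pos": [-0.225, 0.003, 0.14], "turn": 0},
  {"delta_pos": [-0.225, 0.003, 0.206], "turn": 0},
  {"delta_pos": [-0.225, 0.003, 0.206], "turn": 0},
])

```text
t: 5.48
tool_pos: [428.0, -258.9, 47.9]
orientation: [[-0.968, -0.251, -0.01], [-0.251, 0.968, 0.006], [0.008, 0.008, -1.0]]
contact_force: [-1.2, 0.8, 0.4]
width: 85.8
finger_force: 0.0
```

>>> jog_arm([
  {"delta_pos": [0, 0, 0], "turn": 0},
  {"delta_pos": [0, 0, 0], "turn": 0},
  {"delta_pos": [0, 0, 0], "turn": 0},
  {"delta_pos": [0, 0, 0], "turn": 0},
  {"delta_pos": [0, 0, 0], "turn": 0},
  {"delta_pos": [0, 0, 0], "turn": 0},
  {"delta_pos": [0, 0, 0], "turn": 0},
  {"delta_pos": [0, 0, 0], "turn": 0},
], fingers=0, squeeze=60)

```text
t: 6.15
tool_pos: [432.9, -260.0, 55.6]
orientation: [[-0.968, -0.251, 0.003], [-0.251, 0.968, 0.003], [-0.004, 0.002, -1.0]]
contact_force: [-1.6, 7.6, 9.2]
width: 28.1
finger_force: 58.4
```

>>> jog_arm([
  {"delta_pos": [0, 0, -0.04], "turn": 0},
  {"delta_pos": [0, 0, -0.1], "turn": 0},
  {"delta_pos": [0, 0, -0.17], "turn": 0},
  {"delta_pos": [0, 0, -0.24], "turn": 0},
  {"delta_pos": [-0.03, 0.04, -0.3], "turn": 0},
  {"delta_pos": [-0.07, 0.09, -0.34], "turn": 0},
  {"delta_pos": [-0.1, 0.14, -0.36], "turn": 0},
  {"delta_pos": [-0.14, 0.19, -0.38], "turn": 0},
])

```text
t: 6.82
tool_pos: [476.2, -151.7, 246.0]
orientation: [[-0.969, -0.248, 0.003], [-0.248, 0.969, -0.001], [-0.003, -0.002, -1.0]]
contact_force: [-0.2, -0.3, -3.5]
width: 28.0
finger_force: 59.9
```

Run:
```python
from h import *
for i in range(4): imaging.get_image("wrist")
s=bot.sense();im=imaging.get_image("wrist");save(im,"w4.png")
print(np.round(s["tool_pos"],1),s["width"],s["finger_force"],np.round(s["contact_force"],1))
for n,z in dict(seat=85,cradle=0,strap_tab=170).items():
    r=finder.pinpoint(n,im)[:1]
    print(n,[(round(a["p"],2),np.round(a["at"]).tolist(),np.round(atz(im,a["at"],z,s),1).tolist()) for a in r])
im2=im
np.savez("w4.npz",K=im["K"],M=im["tool_from_camera"],R=s["orientation"],p=s["tool_pos"])
cv2.imwrite("pics/w4.png",im["frame"][:,:,::-1])
```

```text
[ 476.2 -151.6  244.2] 28.243474014711488 60.04078030586243 [-0.  -1.  -3.5]
seat [(0.57, [146.0, 337.0], [626.5, -268.0, 85.0])]
cradle [(0.74, [176.0, 296.0], [629.5, -268.5, -0.0])]
strap_tab [(0.59, [133.0, 307.0], [542.6, -251.2, 170.0])]
```

View pics/w4.png

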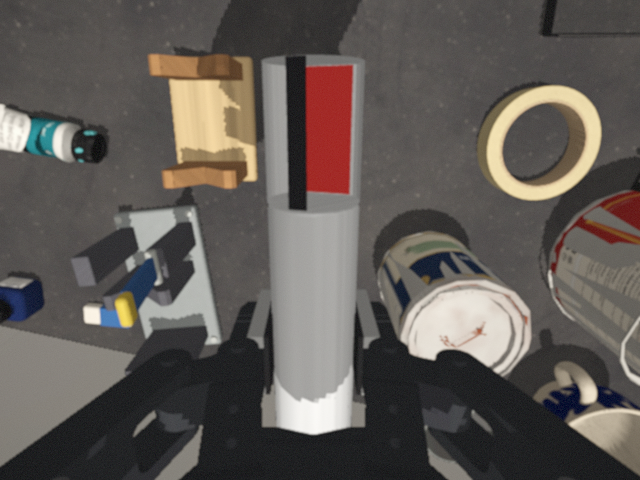

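The bar hangs level in the grip with the line about 18° left of top. The plate's right-hand corners show at about (195,205) and (218,343). Next, the cradle pose from those.

Run:
```python
from h import *
from scipy.optimize import least_squares
d=np.load("w4.npz");s4=dict(orientation=d["R"],tool_pos=d["p"]);im4=dict(K=d["K"],tool_from_camera=d["M"])
g=cv2.cvtColor(cv2.imread("pics/w4.png"),cv2.COLOR_BGR2GRAY)
def ref(g,p):
    c=np.array([[p]],np.float32);cv2.cornerSubPix(g,c,(5,5),(-1,-1),(3,30,0.01));return c[0,0]
P=[ref(g,p) for p in((195,205),(218,343))];print(P)
W=[atz(im4,p,12,s4)[:2] for p in P];print(W)
v=W[1]-W[0];print(np.linalg.norm(v),"(160)",yaw:=np.degrees(np.arctan2(v[1],v[0])))
# fresh fixed views
im=imaging.get_image("top");save(im,"top1.png")
f=im["frame"];sil=finder.silhouettes("cradle",im);print([a["p"] for a in sil][:2])
r=finder.pinpoint("cradle",im)[:1]; print([atz(im,a["at"],0) for a in r])
x=np.array([np.cos(np.radians(yaw)),np.sin(np.radians(yaw))]);y=np.array([-x[1],x[0]])
m=(W[0]+W[1])/2; print("origin",m+22*x-42*y)
o=m+22*x-42*y
vis=f[:,:,::-1].copy()[170:260,330:430];vis=cv2.resize(vis,(800,720),interpolation=cv2.INTER_CUBIC)
def P3(a,b,z): return proj(im,[*(o+a*x+b*y),z])
for a,b,z in((-102,42,12),(-102,-42,12),(58,42,12),(58,-42,12),(0,0,85),(-39,30,85),(-39,-30,85),(39,30,85),(39,-30,85)):
    u=(P3(a,b,z)-[330,170])*8;cv2.circle(vis,tuple(int(k) for k in u+4),4,(0,0,255),2)
cv2.imwrite("pics/c1.png",cv2.resize(vis,(640,576)))
```

```text
[array([193.69995, 205.71317], dtype=float32), array([220.5018, 342.8341], dtype=float32)]
[array([ 518.62780171, -263.41781811]), array([ 668.43065933, -208.99844455])]
159.3811920291766 (160) 19.96473015080839
[0.59]
[array([ 631.89639543, -266.46876348,    0.        ])]
origin [ 628.54764447 -268.17234077]
```

View pics/c1.png

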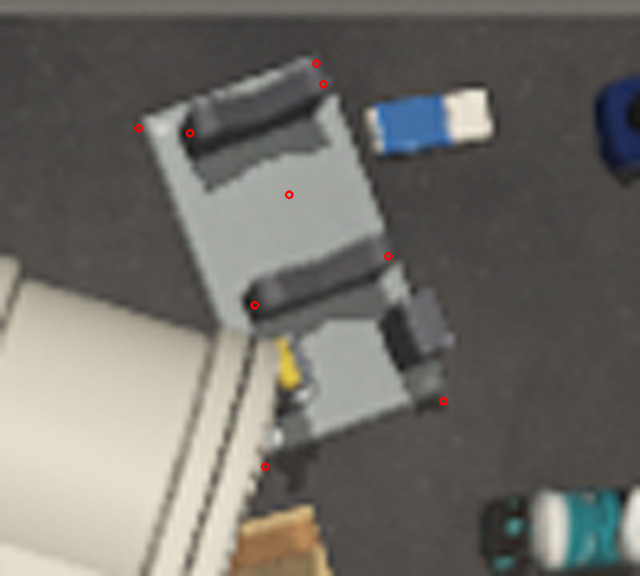

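Run:
```python
from h import *
d=np.load("w4.npz");s=dict(orientation=d["R"],tool_pos=d["p"]);im=dict(K=d["K"],tool_from_camera=d["M"])
R=np.array(d["R"]);p=np.array(d["p"])
for px in((296,57),(298,208)):print(R.T@(atz(im,px,244.2+19.4+14.2,s)-p))
for px in((264,120),(362,120),(272,260),(358,260)):print(R.T@(atz(im,px,244.2+19.4,s)-p))
yaw=np.arctan2(R[1,0],R[0,0]);print(np.degrees(yaw)+180)
seat=np.array([628.5,-268.2,0]);dd=seat-p;dd[2]=0
print("delta tool",R.T@dd, "turn(tool z) deg",-(20-(np.degrees(yaw)+180)))
```

```text
[ 92.51284546  -3.91808077 -33.71885768]
[ 52.18135356  -3.91189275 -33.68151318]
[ 76.43848812 -14.56748283 -19.49081914]
[ 76.41849142  15.54861039 -19.52794514]
[ 30.15999522 -13.65962018 -19.44907905]
[ 30.14448706  15.95212017 -19.48558715]
14.590636932783326
delta tool [-117.98165919 -151.17950949    0.29572766] turn(tool z) deg -5.409363067216674
```

>>> jog_arm([
  {"delta_pos": [-0.231, -0.304, 0], "turn": -0.06},
  {"delta_pos": [-0.231, -0.304, 0], "turn": -0.06},
  {"delta_pos": [-0.231, -0.304, 0], "turn": -0.06},
  {"delta_pos": [-0.231, -0.304, 0], "turn": -0.06},
  {"delta_pos": [-0.231, -0.304, 0], "turn": -0.06},
  {"delta_pos": [-0.231, -0.304, 0], "turn": -0.06},
  {"delta_pos": [-0.231, -0.304, 0.06], "turn": -0.06},
  {"delta_pos": [-0.231, -0.304, 0.1], "turn": -0.06},
])

```text
t: 8.03
tool_pos: [625.9, -271.5, 191.5]
orientation: [[-0.941, -0.339, -0.0], [-0.339, 0.941, 0.0], [0.0, 0.0, -1.0]]
contact_force: [-0.8, 0.1, -3.5]
width: 28.5
finger_force: 60.2
```

>>> jog_arm([
  {"delta_pos": [0, 0, 0.05], "turn": 0},
  {"delta_pos": [0, 0, 0.1], "turn": 0},
  {"delta_pos": [0, 0, 0.15], "turn": 0},
  {"delta_pos": [0, 0, 0.19], "turn": 0},
  {"delta_pos": [0, 0, 0.19], "turn": 0},
  {"delta_pos": [0, 0, 0.19], "turn": 0},
  {"delta_pos": [0, 0, 0.19], "turn": 0},
  {"delta_pos": [0, 0, 0.19], "turn": 0},
])

```text
t: 8.7
tool_pos: [627.1, -271.2, 100.8]
orientation: [[-0.941, -0.34, 0.004], [-0.34, 0.941, -0.002], [-0.003, -0.003, -1.0]]
contact_force: [-0.0, -0.4, -1.9]
width: 28.5
finger_force: 60.2
```

Run:
```python
from h import *
s=bot.sense();R=np.array(s["orientation"]);p=np.array(s["tool_pos"])
print(np.round(p,1),np.round(s["contact_force"],1))
x=np.array([np.cos(np.radians(20)),np.sin(np.radians(20)),0]);y=np.array([-x[1],x[0],0]);b=p+R[:,0]*-2.5+R[:,1]*.7-[628.5,-268.2,0]
print("bar in cradle",b@x,b@y,"yaw",np.degrees(np.arctan2(-R[1,0],-R[0,0])))
```

```text
[ 627.1 -271.2  100.8] [-0.  -0.4 -1.9]
bar in cradle 0.15402484829099025 -1.6718734822917627 yaw 19.856848136027956
```

>>> jog_arm([
  {"delta_pos": [0, 0.003, 0.02], "turn": 0},
  {"delta_pos": [0, 0.003, 0.04], "turn": 0},
  {"delta_pos": [0, 0.003, 0.055], "turn": 0},
  {"delta_pos": [0, 0.003, 0.062], "turn": 0},
  {"delta_pos": [0, 0.003, 0.066], "turn": 0},
  {"delta_pos": [0, 0.003, 0.068], "turn": 0},
  {"delta_pos": [0, 0.003, 0.068], "turn": 0},
  {"delta_pos": [0, 0.003, 0.068], "turn": 0},
])

```text
t: 9.37
tool_pos: [625.4, -270.0, 65.8]
orientation: [[-0.941, -0.34, 0.001], [-0.34, 0.941, -0.002], [-0.0, -0.002, -1.0]]
contact_force: [-3.1, -0.2, 5.3]
width: 28.3
finger_force: 60.9
```

>>> jog_arm([
  {"delta_pos": [0, 0, 0], "turn": 0},
  {"delta_pos": [0, 0, 0], "turn": 0},
  {"delta_pos": [0, 0, 0], "turn": 0},
  {"delta_pos": [0, 0, 0], "turn": 0},
  {"delta_pos": [0, 0, 0], "turn": 0},
  {"delta_pos": [0, 0, 0], "turn": 0},
  {"delta_pos": [0, 0, -0.04], "turn": 0},
  {"delta_pos": [0, 0, -0.1], "turn": 0},
], fingers=1)

```text
t: 10.03
tool_pos: [622.6, -267.8, 110.3]
orientation: [[-0.94, -0.34, -0.008], [-0.34, 0.94, 0.004], [0.007, 0.006, -1.0]]
contact_force: [0.6, 0.1, -0.4]
width: 85.3
finger_force: 0.0
```

>>> jog_arm([
  {"delta_pos": [0, 0, -0.06], "turn": 0},
  {"delta_pos": [0, 0, -0.1], "turn": 0},
  {"delta_pos": [0, 0, -0.1], "turn": 0},
  {"delta_pos": [0, 0, -0.1], "turn": 0},
  {"delta_pos": [0, 0, -0.1], "turn": 0},
  {"delta_pos": [0, 0, -0.1], "turn": 0},
  {"delta_pos": [0, 0, -0.1], "turn": 0},
  {"delta_pos": [0, 0, -0.1], "turn": 0},
], fingers=0)

```text
t: 10.7
tool_pos: [624.6, -268.8, 162.7]
orientation: [[-0.94, -0.34, -0.003], [-0.34, 0.94, 0.001], [0.002, 0.002, -1.0]]
contact_force: [0.2, -0.8, 1.0]
width: 0.0
finger_force: 0.0
```

Run:
```python
from h import *
s=bot.sense();im=imaging.get_image("wrist");save(im,"w5.png")
print(np.round(s["tool_pos"],1),s["width"])
for n,z in dict(bar=85,flat=75,seat=85,strap_tab=170).items():
    r=finder.pinpoint(n,im)[:1]
    print(n,[(round(a["p"],2),np.round(a["at"]).tolist(),np.round(atz(im,a["at"],z,s),1).tolist()) for a in r])
```

```text
[ 624.6 -268.8  162.7] 0.003884945116761312
bar [(0.77, [308.0, 251.0], [628.0, -270.2, 85.0])]
flat [(0.56, [315.0, 125.0], [557.5, -291.1, 75.0])]
seat []
strap_tab [(0.6, [438.0, 138.0], [544.1, -251.9, 170.0])]
```

View pics/w5.png

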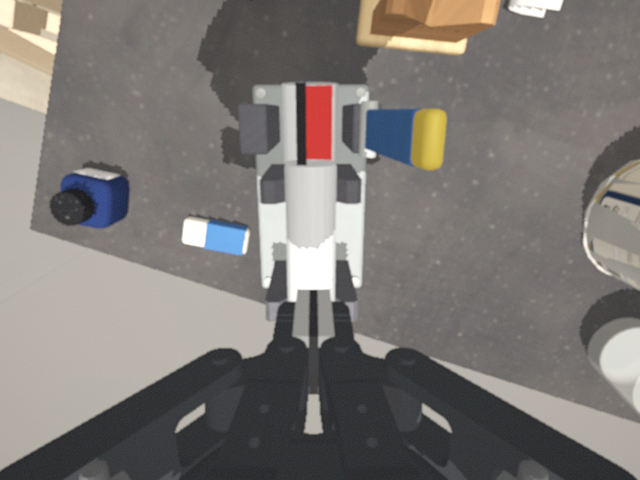

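>>> jog_arm([
  {"delta_pos": [0, 0.014, 0.06], "turn": 0},
  {"delta_pos": [0, 0.014, 0.1], "turn": 0},
  {"delta_pos": [0, 0.014, 0.115], "turn": 0},
  {"delta_pos": [0, 0.014, 0.12], "turn": 0},
  {"delta_pos": [0, 0.014, 0.124], "turn": 0},
  {"delta_pos": [0, 0.014, 0.127], "turn": 0},
  {"delta_pos": [0, 0.014, 0.127], "turn": 0},
  {"delta_pos": [0, 0.014, 0.127], "turn": 0},
])

```text
t: 11.62
tool_pos: [623.7, -263.0, 102.2]
orientation: [[-0.941, -0.34, 0.002], [-0.34, 0.941, -0.001], [-0.002, -0.002, -1.0]]
contact_force: [-0.4, 0.1, 0.1]
width: 0.4
finger_force: 0.0
```

>>> jog_arm([
  {"delta_pos": [0, 0, 0.002], "turn": 0},
  {"delta_pos": [0, 0, 0.004], "turn": 0},
  {"delta_pos": [0, 0, 0.005], "turn": 0},
  {"delta_pos": [0, 0, 0.006], "turn": 0},
  {"delta_pos": [0, 0, 0.006], "turn": 0},
  {"delta_pos": [0, 0, 0.006], "turn": 0},
  {"delta_pos": [0, 0, 0.006], "turn": 0},
  {"delta_pos": [0, 0, 0.006], "turn": 0},
])

```text
t: 12.28
tool_pos: [623.6, -262.9, 99.8]
orientation: [[-0.941, -0.34, 0.002], [-0.34, 0.941, -0.001], [-0.002, -0.002, -1.0]]
contact_force: [-1.8, 0.5, 6.2]
width: -0.2
finger_force: 3.0
```

>>> jog_arm([
  {"delta_pos": [0, -0.004, 0.001], "turn": 0},
  {"delta_pos": [0, -0.008, 0.001], "turn": 0},
  {"delta_pos": [0, -0.012, 0.001], "turn": 0},
  {"delta_pos": [0, -0.016, 0.001], "turn": 0},
  {"delta_pos": [0, -0.02, 0.001], "turn": 0},
  {"delta_pos": [0, -0.024, 0.001], "turn": 0},
  {"delta_pos": [0, -0.028, 0.001], "turn": 0},
  {"delta_pos": [0, -0.028, 0.001], "turn": 0},
])

```text
t: 12.95
tool_pos: [627.7, -273.5, 104.0]
orientation: [[-0.94, -0.341, 0.003], [-0.341, 0.94, 0.003], [-0.004, 0.001, -1.0]]
contact_force: [-10.4, 9.7, 26.3]
width: 0.1
finger_force: 13.1
```

```bash
cat > roll.py <<'E'
from h import *
import sys
s=bot.sense();im=imaging.get_image("wrist");save(im,sys.argv[1]);print(np.round(s["tool_pos"],1),np.round(s["contact_force"],1))
x=np.array([np.cos(np.radians(20)),np.sin(np.radians(20)),0]);y=np.array([-x[1],x[0],0]);o=np.array([628.5,-268.2,85])
# rectified views of flat end (x -96..-54) at plane z: 4px/mm
def rect(z,x0=-100,x1=-50,h=20):
    W=[(x0,-h),(x0,h),(x1,h),(x1,-h)]
    src=np.float32([proj(im,o+a*x+b*y+[0,0,z],s) for a,b in W]);n=8
    dst=np.float32([(0,0),(2*h*n,0),(2*h*n,(x1-x0)*n),(0,(x1-x0)*n)])
    return cv2.warpPerspective(im["frame"],cv2.getPerspectiveTransform(src,dst),(2*h*n,(x1-x0)*n))
r=rect(0);cv2.imwrite("pics/r_"+sys.argv[1],r[:,:,::-1])
for a in(-85,-75,-65):
    L=rect(0)[int((a+100)*8)-8:int((a+100)*8)+8].astype(int).mean(0)
    red=(L[:,0]-L[:,1]>50);blk=(L.max(1)<70)
    f=lambda m:[(round(i[0]/8-20,1),round(i[-1]/8-20,1)) for i in np.split(np.nonzero(m)[0],np.nonzero(np.diff(np.nonzero(m)[0])>1)[0]+1) if len(i)>4]
    print(a,"red",f(red),"dark",f(blk))
E
python3 roll.py w6.png
```

```text
[ 627.7 -273.5  104. ] [-10.4   9.7  26.3]
-85 red [(np.float64(-4.6), np.float64(9.8))] dark [(np.float64(-17.5), np.float64(-14.2))]
-75 red [(np.float64(-4.8), np.float64(9.9))] dark [(np.float64(-17.4), np.float64(-14.1))]
-65 red [(np.float64(-4.6), np.float64(9.9))] dark [(np.float64(-17.4), np.float64(-14.2))]
```

View pics/r_w6.png

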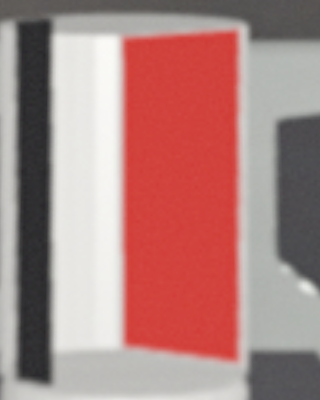

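The bar rolls with the stroke but has also climbed the −y wall by a few mm. I'll lift and see where it settles.

>>> jog_arm([
  {"delta_pos": [0, -0.028, -0.004], "turn": 0},
  {"delta_pos": [0, -0.028, -0.01], "turn": 0},
  {"delta_pos": [0, -0.028, -0.02], "turn": 0},
  {"delta_pos": [0, 0, -0.03], "turn": 0},
  {"delta_pos": [0, 0, -0.03], "turn": 0},
  {"delta_pos": [0, 0, -0.03], "turn": 0},
  {"delta_pos": [0, 0, -0.03], "turn": 0},
  {"delta_pos": [0, 0, -0.03], "turn": 0},
])

```text
t: 13.67
tool_pos: [627.5, -276.0, 111.5]
orientation: [[-0.941, -0.34, -0.001], [-0.34, 0.941, 0.0], [0.001, 0.001, -1.0]]
contact_force: [-0.4, -0.5, -0.3]
width: 0.1
finger_force: 0.0
```

```bash
python3 roll.py w7.png
```

```text
[ 627.5 -276.   111.5] [-0.4 -0.5 -0.3]
-85 red [(np.float64(-1.9), np.float64(13.6))] dark [(np.float64(-11.1), np.float64(-7.4))]
-75 red [(np.float64(-2.0), np.float64(13.6))] dark [(np.float64(-11.0), np.float64(-7.5))]
-65 red [(np.float64(-2.0), np.float64(13.5))] dark [(np.float64(-11.0), np.float64(-7.5))]
```

View pics/r_w7.png

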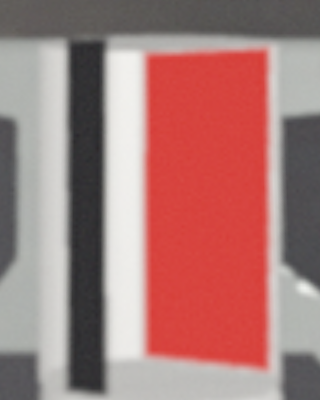

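Lifted, the bar settled back in the Vs with the line about 37° over, so roughly 143° remain. A top stroke makes it climb. Stroking down its −y side with an open finger pad instead drives it into the V.

>>> jog_arm([
  {"delta_pos": [0, 0.027, 0], "turn": 0},
  {"delta_pos": [0, 0.027, 0], "turn": 0},
  {"delta_pos": [0, 0.027, 0], "turn": 0},
  {"delta_pos": [0, 0.027, 0], "turn": 0},
  {"delta_pos": [0, 0.027, 0.03], "turn": 0},
  {"delta_pos": [0, 0.027, 0.06], "turn": 0},
  {"delta_pos": [0, 0.027, 0.073], "turn": 0},
  {"delta_pos": [0, 0.027, 0.073], "turn": 0},
], fingers=0.6)

```text
t: 14.38
tool_pos: [621.7, -262.9, 73.4]
orientation: [[-0.941, -0.339, -0.004], [-0.339, 0.941, 0.002], [0.003, 0.003, -1.0]]
contact_force: [-0.6, -0.3, 0.2]
width: 51.0
finger_force: 0.0
```

>>> jog_arm([
  {"delta_pos": [0, 0.002, 0], "turn": 0},
  {"delta_pos": [0, 0.004, 0], "turn": 0},
  {"delta_pos": [0, 0.006, 0], "turn": 0},
  {"delta_pos": [0, 0.006, 0], "turn": 0},
  {"delta_pos": [0, 0.006, 0], "turn": 0},
  {"delta_pos": [0, 0.006, 0], "turn": 0},
  {"delta_pos": [0, 0.006, 0], "turn": 0},
  {"delta_pos": [0, 0.006, 0], "turn": 0},
])

```text
t: 15.05
tool_pos: [622.1, -260.2, 76.0]
orientation: [[-0.94, -0.34, 0.0], [-0.34, 0.94, -0.0], [-0.0, -0.0, -1.0]]
contact_force: [-0.6, 0.1, 0.6]
width: 51.1
finger_force: 0.0
```

>>> jog_arm([
  {"delta_pos": [0, 0.001, 0], "turn": 0},
  {"delta_pos": [0, 0.003, 0], "turn": 0},
  {"delta_pos": [0, 0.003, 0.003], "turn": 0},
  {"delta_pos": [0, 0.003, 0.007], "turn": 0},
  {"delta_pos": [0, 0.003, 0.011], "turn": 0},
  {"delta_pos": [0, 0.003, 0.015], "turn": 0},
  {"delta_pos": [0, 0.003, 0.019], "turn": 0},
  {"delta_pos": [0, 0.003, 0.02], "turn": 0},
])

```text
t: 15.72
tool_pos: [622.2, -259.7, 66.1]
orientation: [[-0.941, -0.339, 0.002], [-0.339, 0.941, -0.002], [-0.001, -0.002, -1.0]]
contact_force: [2.5, -4.7, 4.1]
width: 51.3
finger_force: 2.6
```

```bash
python3 roll.py w8.png
```

```text
[ 622.2 -259.7   66.1] [ 2.5 -4.7  4.1]
-85 red [(np.float64(-0.2), np.float64(13.9))] dark [(np.float64(-13.1), np.float64(-9.4))]
-75 red [(np.float64(-0.2), np.float64(13.9))] dark [(np.float64(-13.1), np.float64(-9.4))]
-65 red [(np.float64(-0.2), np.float64(13.9))] dark [(np.float64(-13.1), np.float64(-9.4))]
```

>>> jog_arm([
  {"delta_pos": [0, -0.019, 0], "turn": 0},
  {"delta_pos": [0, -0.019, 0], "turn": 0},
  {"delta_pos": [0, -0.019, 0], "turn": 0},
  {"delta_pos": [0, -0.019, 0], "turn": 0},
  {"delta_pos": [0, -0.019, 0], "turn": 0},
  {"delta_pos": [0, -0.019, 0], "turn": 0},
  {"delta_pos": [0, -0.019, 0], "turn": 0},
  {"delta_pos": [0, -0.019, 0], "turn": 0},
])

```text
t: 16.43
tool_pos: [624.8, -267.5, 65.8]
orientation: [[-0.94, -0.34, -0.0], [-0.34, 0.94, 0.0], [0.0, 0.0, -1.0]]
contact_force: [-0.4, 0.3, 0.1]
width: 51.4
finger_force: 0.0
```

>>> jog_arm([
  {"delta_pos": [0, 0, 0], "turn": 0},
  {"delta_pos": [0, 0, 0], "turn": 0},
  {"delta_pos": [0, 0, 0], "turn": 0},
  {"delta_pos": [0, 0, 0], "turn": 0},
  {"delta_pos": [0, 0, -0.01], "turn": 0},
  {"delta_pos": [0, 0.006, -0.016], "turn": 0},
  {"delta_pos": [0, 0.012, -0.016], "turn": 0},
  {"delta_pos": [0, 0.012, -0.014], "turn": 0},
], fingers=0, squeeze=40)

```text
t: 17.1
tool_pos: [623.1, -262.8, 74.1]
orientation: [[-0.94, -0.34, 0.001], [-0.34, 0.94, -0.003], [-0.0, -0.003, -1.0]]
contact_force: [-2.2, -3.1, 6.6]
width: 29.0
finger_force: 40.7
```

```bash
python3 roll.py w9.png
```

```text
[ 623.1 -262.8   74.1] [-2.2 -3.1  6.6]
-85 red [(np.float64(5.9), np.float64(19.9))] dark [(np.float64(-5.4), np.float64(-1.0))]
-75 red [(np.float64(5.9), np.float64(19.9))] dark [(np.float64(-5.4), np.float64(-1.0))]
-65 red [(np.float64(5.9), np.float64(19.9))] dark [(np.float64(-5.2), np.float64(-1.1))]
```

>>> jog_arm([
  {"delta_pos": [0, 0, 0], "turn": 0},
  {"delta_pos": [0, 0, 0], "turn": 0},
  {"delta_pos": [0, 0, 0], "turn": 0},
  {"delta_pos": [0, 0, 0], "turn": 0},
  {"delta_pos": [0, -0.014, 0.014], "turn": 0},
  {"delta_pos": [0, -0.014, 0.014], "turn": 0},
  {"delta_pos": [0, -0.014, 0.014], "turn": 0},
  {"delta_pos": [0, -0.014, 0.014], "turn": 0},
], fingers=0.6)

```text
t: 17.82
tool_pos: [624.9, -268.7, 65.2]
orientation: [[-0.941, -0.34, -0.001], [-0.34, 0.941, 0.001], [0.001, 0.001, -1.0]]
contact_force: [-0.6, 0.3, 0.7]
width: 51.1
finger_force: 0.0
```

```bash
cat >> roll.py <<'E'
# angle fit: phi = flat angle from up, towards +y (deg)
f=im["frame"].astype(int);u0=proj(im,o-75*x,s);row=int(round(u0[1]));L=f[row-3:row+4].mean(0)
red=np.nonzero((L[:,0]-L[:,1]>60))[0];red=red[abs(red-u0[0])<60];rr=(red.min(),red.max()) if len(red) else None
print("red cols",rr,"centre",np.round(u0,1))
def col(yy,zz): return proj(im,o-75*x+yy*y+[0,0,zz],s)[0]
best=[]
for ph in range(-40,200):
    a=np.radians(ph);n=np.array([np.sin(a),np.cos(a)]);t=np.array([n[1],-n[0]])
    e=sorted(col(*(10.5*n+k*10.5*t)) for k in(-1,1))
    best.append((abs(e[0]-rr[0])+abs(e[1]-rr[1]),ph))
print("phi",sorted(best)[:6])
E
python3 roll.py w10.png
```

```text
[ 624.9 -268.7   65.2] [-0.6  0.3  0.7]
-85 red [(np.float64(7.6), np.float64(12.9))] dark []
-75 red [(np.float64(7.6), np.float64(13.0))] dark [(np.float64(-16.0), np.float64(-15.2))]
-65 red [(np.float64(7.6), np.float64(13.0))] dark []
red cols (np.int64(333), np.int64(349)) centre [308.  136.5]
phi [(np.float64(1.146421417005854), 73), (np.float64(1.1541541452894535), 100), (np.float64(1.343872719147896), 99), (np.float64(1.3816572690973317), 101), (np.float64(1.5239451680091065), 72), (np.float64(1.5624918046474363), 74)]
```

View pics/w10.png

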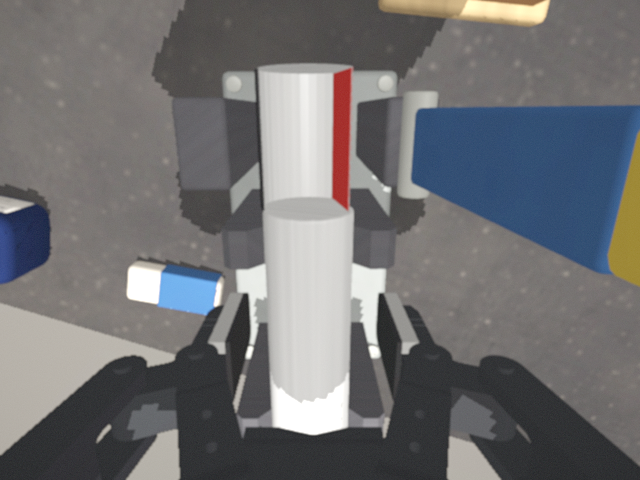

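That worked. Placing the bar about 7 mm up the +y wall and releasing let it roll back down, and the flat now sits at about 100° (red strip at cols 333–349). I'll repeat.

>>> jog_arm([
  {"delta_pos": [0, 0, 0], "turn": 0},
  {"delta_pos": [0, 0, 0], "turn": 0},
  {"delta_pos": [0, 0, 0], "turn": 0},
  {"delta_pos": [0, 0, 0], "turn": 0},
  {"delta_pos": [0, 0, -0.01], "turn": 0},
  {"delta_pos": [0, 0.006, -0.016], "turn": 0},
  {"delta_pos": [0, 0.012, -0.016], "turn": 0},
  {"delta_pos": [0, 0.012, -0.014], "turn": 0},
], fingers=0)

```text
t: 18.53
tool_pos: [623.3, -262.9, 73.8]
orientation: [[-0.94, -0.34, 0.001], [-0.34, 0.94, -0.001], [-0.001, -0.001, -1.0]]
contact_force: [0.1, -2.2, 2.5]
width: 28.6
finger_force: 40.4
```

>>> jog_arm([
  {"delta_pos": [0, 0, 0], "turn": 0},
  {"delta_pos": [0, 0, 0], "turn": 0},
  {"delta_pos": [0, 0, 0], "turn": 0},
  {"delta_pos": [0, 0, 0], "turn": 0},
  {"delta_pos": [0, -0.013, 0.014], "turn": 0},
  {"delta_pos": [0, -0.013, 0.014], "turn": 0},
  {"delta_pos": [0, -0.013, 0.014], "turn": 0},
  {"delta_pos": [0, -0.013, 0.014], "turn": 0},
], fingers=0.6)

```text
t: 19.2
tool_pos: [625.0, -269.2, 65.3]
orientation: [[-0.941, -0.34, -0.001], [-0.34, 0.941, 0.001], [0.001, 0.001, -1.0]]
contact_force: [-0.8, -0.7, 0.2]
width: 51.5
finger_force: 0.0
```

```bash
python3 roll.py w11.png
```

```text
[ 625.  -269.2   65.3] [-0.8 -0.7  0.2]
-85 red [(np.float64(4.9), np.float64(13.6))] dark [(np.float64(-13.2), np.float64(-11.4))]
-75 red [(np.float64(4.9), np.float64(13.6))] dark [(np.float64(-13.2), np.float64(-11.4))]
-65 red [(np.float64(5.0), np.float64(13.8))] dark [(np.float64(-13.2), np.float64(-11.4))]
red cols (np.int64(326), np.int64(353)) centre [309.8 136.6]
phi [(np.float64(0.8933232068430925), 63), (np.float64(1.4406982964991357), 64), (np.float64(1.8367265275305726), 62), (np.float64(1.9693370674017956), 65), (np.float64(3.0203105806820645), 66), (np.float64(3.0389327475435266), 61)]
```

```bash
cat > fit.py <<'E'
import sys
from h import *
from scipy.optimize import minimize
s=bot.sense();im=imaging.get_image("wrist");save(im,sys.argv[1])
x=np.array([np.cos(np.radians(20)),np.sin(np.radians(20)),0]);y=np.array([-x[1],x[0],0]);o=np.array([628.5,-268.2,85])
f=im["frame"].astype(int);m=((f[:,:,0]-f[:,:,1]>60)&(f[:,:,0]-f[:,:,2]>60)).astype(np.uint8)
u0=proj(im,o-75*x,s);z=np.zeros_like(m);c,r=map(int,np.round(u0));z[max(0,r-100):r+100,max(0,c-60):c+60]=1;m*=z
n,lab,st,_=cv2.connectedComponentsWithStats(m);k=1+np.argmax(st[1:,4]);m=(lab==k)
cs=np.nonzero(m.any(0))[0];print("cols",cs.min(),cs.max())
for q in(.15,.5,.85):
    cc=int(cs.min()+q*(cs.max()-cs.min()));rr=np.nonzero(m[:,cc])[0];print("col",cc,"rows",rr.min(),rr.max())
print("tool",np.round(s["tool_pos"],1))
def cost(p):
    ph,dx,dy=p;a=np.radians(ph);nn=np.array([np.sin(a),np.cos(a)]);t=np.array([nn[1],-nn[0]])
    q=[]
    for sx,k in((-95.5,-1),(-95.5,1),(-54.5,1),(-54.5,-1)):
        v=10.5*nn+k*10.5*t;q.append(proj(im,o+(sx+dx)*x+(v[0]+dy)*y+[0,0,v[1]],s))
    g=np.zeros(m.shape,np.uint8);cv2.fillPoly(g,[np.round(np.array(q)*16).astype(np.int32)],1,shift=4)
    return (g.astype(bool)^m).sum()+ (dx*dx*.3+dy*dy*5)
res=sorted([(min((cost((ph,dx,dy)),dx,dy) for dx in range(-10,11,2) for dy in(-2,-1,0,1,2)),ph) for ph in range(-30,180,4)])[:6]
print(m.sum(),[(round(float(a[0])),a[1],a[2],p) for a,p in res])
E
python3 fit.py w12.png
```

```text
cols 325 355
col 329 rows 65 214
col 340 rows 68 209
col 350 rows 70 204
tool [ 625.2 -269.2   65.5]
4038 [(254, 2, 0, 62), (595, 2, 0, 66), (615, 2, -1, 110), (788, 2, -1, 114), (876, 2, 1, 58), (1024, 2, -1, 106)]
```

The red is taller on its left edge, so the flat is now at about 62°. Two more cycles of about 31° each.

>>> jog_arm([
  {"delta_pos": [0, 0, 0], "turn": 0},
  {"delta_pos": [0, 0, 0], "turn": 0},
  {"delta_pos": [0, 0, 0], "turn": 0},
  {"delta_pos": [0, 0, 0], "turn": 0},
  {"delta_pos": [0, 0, -0.01], "turn": 0},
  {"delta_pos": [0, 0.005, -0.014], "turn": 0},
  {"delta_pos": [0, 0.01, -0.014], "turn": 0},
  {"delta_pos": [0, 0.01, -0.012], "turn": 0},
], fingers=0)

```text
t: 19.97
tool_pos: [623.7, -264.1, 72.4]
orientation: [[-0.94, -0.34, 0.0], [-0.34, 0.94, -0.0], [-0.0, -0.001, -1.0]]
contact_force: [-0.7, -1.0, 3.0]
width: 28.8
finger_force: 40.0
```

>>> jog_arm([
  {"delta_pos": [0, 0, 0], "turn": 0},
  {"delta_pos": [0, 0, 0], "turn": 0},
  {"delta_pos": [0, 0, 0], "turn": 0},
  {"delta_pos": [0, 0, 0], "turn": 0},
  {"delta_pos": [0, -0.01, 0.012], "turn": 0},
  {"delta_pos": [0, -0.01, 0.012], "turn": 0},
  {"delta_pos": [0, -0.01, 0.012], "turn": 0},
  {"delta_pos": [0, -0.01, 0.012], "turn": 0},
], fingers=0.6)

```text
t: 20.63
tool_pos: [625.1, -269.2, 65.4]
orientation: [[-0.941, -0.34, -0.001], [-0.34, 0.941, 0.0], [0.0, 0.001, -1.0]]
contact_force: [0.4, 1.2, 0.9]
width: 51.1
finger_force: 0.0
```

```bash
sed -i 's/range(-30,180,4)/range(-40,90,2)/' fit.py; python3 fit.py w13.png
```

```text
cols 294 357
col 303 rows 66 216
col 325 rows 67 213
col 347 rows 68 210
tool [ 625.1 -269.2   65.4]
8901 [(319, 2, -1, 34), (421, 2, -1, 32), (538, 2, -1, 36), (632, 2, 0, 30), (668, 2, 0, 28), (780, 2, -2, 38)]
```

>>> jog_arm([
  {"delta_pos": [0, 0, 0], "turn": 0},
  {"delta_pos": [0, 0, 0], "turn": 0},
  {"delta_pos": [0, 0, 0], "turn": 0},
  {"delta_pos": [0, 0, 0], "turn": 0},
  {"delta_pos": [0, 0, -0.01], "turn": 0},
  {"delta_pos": [0, 0.006, -0.015], "turn": 0},
  {"delta_pos": [0, 0.011, -0.015], "turn": 0},
  {"delta_pos": [0, 0.011, -0.013], "turn": 0},
], fingers=0)

```text
t: 21.35
tool_pos: [623.5, -263.5, 73.0]
orientation: [[-0.94, -0.34, 0.0], [-0.34, 0.94, -0.0], [-0.0, -0.001, -1.0]]
contact_force: [0.5, -0.3, 1.7]
width: 28.6
finger_force: 40.0
```

>>> jog_arm([
  {"delta_pos": [0, 0, 0], "turn": 0},
  {"delta_pos": [0, 0, 0], "turn": 0},
  {"delta_pos": [0, 0, 0], "turn": 0},
  {"delta_pos": [0, 0, 0], "turn": 0},
  {"delta_pos": [0, -0.011, 0.013], "turn": 0},
  {"delta_pos": [0, -0.011, 0.013], "turn": 0},
  {"delta_pos": [0, -0.011, 0.013], "turn": 0},
  {"delta_pos": [0, -0.011, 0.013], "turn": 0},
], fingers=0.6)

```text
t: 22.02
tool_pos: [625.1, -269.2, 65.3]
orientation: [[-0.941, -0.34, -0.001], [-0.34, 0.941, 0.0], [0.0, 0.001, -1.0]]
contact_force: [0.3, 0.2, 0.1]
width: 51.1
finger_force: 0.0
```

```bash
cat >> fit.py <<'E'
# flat centre vs bar edges in same image rows
r1=int(round(u0[1]));L=f[r1-3:r1+4].mean(0);a=np.nonzero(m[r1])[0];print("red",a.min(),a.max(),"pred centre",u0)
print("profile",[tuple(int(v) for v in L[i]) for i in list(range(a.min()-14,a.min()+2,2))+[0]+list(range(a.max()-1,a.max()+16,2))])
# plain bar edges at x=-45..-20, predicted vs silhouettes
sil=finder.silhouettes("bar",im)
if sil:
    g=sil[0]["region"]
    for lx in(-80,-20,-10,0):
        u=proj(im,o+lx*x,s);q=np.nonzero(g[int(round(u[1]))])[0];print(lx,"sil",(q.min(),q.max()) if len(q) else None,"pred",[round(float(proj(im,o+lx*x+b*y,s)[0]),1) for b in(-15,0,15)])
E
python3 fit.py w14.png
```

```text
cols 268 338
col 278 rows 69 214
col 303 rows 68 215
col 327 rows 68 216
tool [ 625.1 -269.2   65.3]
9931 [(288, 2, 2, -24), (363, 2, 2, -22), (528, 2, 1, -18), (652, 2, 1, -16), (668, 2, 1, -20), (720, 2, 2, -26)]
red 270 337 pred centre [309.91319734 136.46548017]
profile [(77, 76, 79), (74, 73, 76), (116, 115, 115), (179, 178, 175), (190, 189, 187), (195, 195, 192), (197, 194, 192), (210, 140, 136), (121, 115, 115), (218, 89, 84), (207, 180, 176), (204, 204, 201), (203, 202, 200), (198, 197, 194), (195, 194, 192), (191, 190, 188), (188, 187, 185), (186, 185, 183)]
-80 sil (np.int64(261), np.int64(359)) pred [260.9, 309.8, 358.7]
-20 sil (np.int64(270), np.int64(353)) pred [268.5, 310.8, 353.1]
-10 sil (np.int64(271), np.int64(352)) pred [269.6, 310.9, 352.3]
0 sil (np.int64(272), np.int64(352)) pred [270.6, 311.1, 351.5]
```

The flat has overshot slightly, to about −9° (centre column 303.5 against about 309 expected). I'll correct with a small placement up the −y wall.

>>> jog_arm([
  {"delta_pos": [0, 0, 0], "turn": 0},
  {"delta_pos": [0, 0, 0], "turn": 0},
  {"delta_pos": [0, 0, 0], "turn": 0},
  {"delta_pos": [0, 0, 0], "turn": 0},
  {"delta_pos": [0, 0, -0.006], "turn": 0},
  {"delta_pos": [0, -0.003, -0.007], "turn": 0},
  {"delta_pos": [0, -0.003, -0.005], "turn": 0},
  {"delta_pos": [0, -0.003, -0.005], "turn": 0},
], fingers=0)

```text
t: 22.78
tool_pos: [625.3, -270.1, 67.6]
orientation: [[-0.94, -0.34, -0.001], [-0.34, 0.94, 0.001], [0.001, 0.001, -1.0]]
contact_force: [-1.1, 0.2, -3.0]
width: 28.9
finger_force: 39.7
```

>>> jog_arm([
  {"delta_pos": [0, 0, 0], "turn": 0},
  {"delta_pos": [0, 0, 0], "turn": 0},
  {"delta_pos": [0, 0, 0], "turn": 0},
  {"delta_pos": [0, 0, 0], "turn": 0},
  {"delta_pos": [0, 0.003, 0.005], "turn": 0},
  {"delta_pos": [0, 0.003, 0.005], "turn": 0},
  {"delta_pos": [0, 0.003, 0.005], "turn": 0},
  {"delta_pos": [0, 0.003, 0.005], "turn": 0},
], fingers=0.6)

```text
t: 23.45
tool_pos: [625.3, -269.1, 65.8]
orientation: [[-0.94, -0.34, -0.0], [-0.34, 0.94, 0.0], [0.0, 0.0, -1.0]]
contact_force: [0.1, -0.8, 0.6]
width: 51.1
finger_force: 0.0
```

```bash
cat >> fit.py <<'E'
# edges fit, half-width hw free, dy=0
from scipy.optimize import least_squares
E=[(a.min()-.5),(a.max()+.5)]
def ed(ph,hw):
    t=np.radians(ph);nn=np.array([np.sin(t),np.cos(t)]);tt=np.array([nn[1],-nn[0]])
    return [proj(im,o-75*x+v[0]*y+[0,0,v[1]],s)[0] for v in(10.5*nn-hw*tt,10.5*nn+hw*tt)]
for hw in(9.5,10,10.5): print(hw,least_squares(lambda p:np.subtract(np.mean(ed(p[0],hw)),np.mean(E)),[0]).x, "w",np.diff(E))
hs=[(c,np.ptp(np.nonzero(m[:,c])[0])+1) for c in range(int(E[0])+5,int(E[1])-4)];print("height slope %/100px",np.polyfit([c for c,_ in hs],[h for _,h in hs],1)[0]*100)
E
python3 fit.py w15.png | tail -9; python3 - <<'E'
E
```

```text
profile [(74, 75, 77), (84, 84, 86), (157, 157, 155), (186, 186, 183), (192, 191, 188), (197, 197, 193), (202, 180, 177), (215, 95, 91), (122, 118, 116), (218, 89, 85), (206, 180, 176), (204, 205, 201), (203, 202, 199), (197, 196, 193), (193, 192, 190), (190, 189, 187), (189, 188, 185), (185, 183, 181)]
-80 sil (np.int64(261), np.int64(358)) pred [261.0, 309.7, 358.4]
-20 sil (np.int64(269), np.int64(354)) pred [268.5, 310.6, 352.8]
-10 sil (np.int64(271), np.int64(352)) pred [269.5, 310.8, 352.0]
0 sil (np.int64(272), np.int64(351)) pred [270.5, 310.9, 351.2]
9.5 [-9.31796133] w [67.]
10 [-9.39851002] w [67.]
10.5 [-9.48465627] w [67.]
height slope %/100px 5.663047156172108
```

>>> jog_arm([
  {"delta_pos": [0, 0, 0], "turn": 0},
  {"delta_pos": [0, 0, 0], "turn": 0},
  {"delta_pos": [0, 0, 0], "turn": 0},
  {"delta_pos": [0, 0, -0.006], "turn": 0},
  {"delta_pos": [0, -0.004, -0.006], "turn": 0},
  {"delta_pos": [0, -0.004, -0.004], "turn": 0},
  {"delta_pos": [0, -0.004, -0.003], "turn": 0},
  {"delta_pos": [0, -0.004, -0.003], "turn": 0},
], fingers=0)

```text
t: 24.22
tool_pos: [625.7, -270.7, 67.0]
orientation: [[-0.94, -0.34, -0.001], [-0.34, 0.94, 0.001], [0.0, 0.001, -1.0]]
contact_force: [-0.1, 0.5, -2.4]
width: 28.6
finger_force: 39.7
```

>>> jog_arm([
  {"delta_pos": [0, 0, 0], "turn": 0},
  {"delta_pos": [0, 0, 0], "turn": 0},
  {"delta_pos": [0, 0, 0], "turn": 0},
  {"delta_pos": [0, 0, 0], "turn": 0},
  {"delta_pos": [0, 0.004, 0.003], "turn": 0},
  {"delta_pos": [0, 0.004, 0.003], "turn": 0},
  {"delta_pos": [0, 0.004, 0.003], "turn": 0},
  {"delta_pos": [0, 0.004, 0.003], "turn": 0},
], fingers=0.6)

```text
t: 24.88
tool_pos: [625.3, -269.1, 65.8]
orientation: [[-0.94, -0.34, -0.0], [-0.34, 0.94, 0.0], [0.0, 0.0, -1.0]]
contact_force: [0.3, -0.9, -0.6]
width: 51.3
finger_force: 0.0
```

```bash
python3 fit.py w16.png | tail -8
```

```text
-80 sil (np.int64(261), np.int64(358)) pred [260.9, 309.7, 358.4]
-20 sil (np.int64(269), np.int64(353)) pred [268.4, 310.6, 352.8]
-10 sil (np.int64(269), np.int64(352)) pred [269.5, 310.7, 352.0]
0 sil (np.int64(270), np.int64(352)) pred [270.5, 310.9, 351.2]
9.5 [-5.03097735] w [68.]
10 [-5.07478773] w [68.]
10.5 [-5.1216666] w [68.]
height slope %/100px 2.0864991233197117
```

>>> jog_arm([
  {"delta_pos": [0, 0, 0], "turn": 0},
  {"delta_pos": [0, 0, 0], "turn": 0},
  {"delta_pos": [0, 0, 0], "turn": 0},
  {"delta_pos": [0, 0, -0.006], "turn": 0},
  {"delta_pos": [0, -0.004, -0.006], "turn": 0},
  {"delta_pos": [0, -0.004, -0.004], "turn": 0},
  {"delta_pos": [0, -0.004, -0.003], "turn": 0},
  {"delta_pos": [0, -0.004, -0.003], "turn": 0},
], fingers=0)

```text
t: 25.65
tool_pos: [625.7, -270.7, 67.0]
orientation: [[-0.94, -0.34, -0.001], [-0.34, 0.94, 0.001], [0.0, 0.001, -1.0]]
contact_force: [-0.3, -0.2, -2.2]
width: 28.5
finger_force: 39.7
```

>>> jog_arm([
  {"delta_pos": [0, 0, 0], "turn": 0},
  {"delta_pos": [0, 0, 0], "turn": 0},
  {"delta_pos": [0, 0, 0], "turn": 0},
  {"delta_pos": [0, 0, 0], "turn": 0},
  {"delta_pos": [0, 0.004, 0.003], "turn": 0},
  {"delta_pos": [0, 0.004, 0.003], "turn": 0},
  {"delta_pos": [0, 0.004, 0.003], "turn": 0},
  {"delta_pos": [0, 0.004, 0.003], "turn": 0},
], fingers=0.6)

```text
t: 26.32
tool_pos: [625.3, -269.1, 65.8]
orientation: [[-0.94, -0.34, -0.0], [-0.34, 0.94, 0.0], [0.0, 0.0, -1.0]]
contact_force: [-0.6, -0.2, 0.2]
width: 51.5
finger_force: 0.0
```

```bash
python3 fit.py w17.png | tail -8
python3 - <<'E'
from h import *
s=bot.sense();im=imaging.get_image("wrist")
x=np.array([np.cos(np.radians(20)),np.sin(np.radians(20)),0]);y=np.array([-x[1],x[0],0]);o=np.array([628.5,-268.2,0])
for n,z in dict(strap_tab=170,flat=95,bar=85).items():
    for a in finder.pinpoint(n,im)[:1]:
        w=atz(im,a["at"],z,s)-o;print(n,round(a["p"],2),np.round(a["at"]),"cradle",np.round([w@x,w@y],1))
E
```

```text
tool [ 625.3 -269.1   65.8]
10120 [(909, 2, 2, -16), (987, 2, 2, -14), (1055, 2, -2, 14), (1193, 2, 1, -8), (1197, 0, -2, 12), (1212, 2, 2, -12)]
red 275 343 pred centre [309.68109931 135.69436219]
profile [(156, 155, 154), (187, 186, 184), (191, 190, 187), (198, 197, 195), (200, 198, 196), (205, 204, 201), (209, 204, 201), (220, 144, 140), (123, 118, 117), (226, 107, 102), (204, 183, 179), (197, 197, 194), (195, 194, 191), (186, 184, 183), (183, 182, 179), (173, 173, 171), (169, 168, 166), (123, 122, 121)]
9.5 [-0.68808352] w [69.]
10 [-0.69412138] w [69.]
10.5 [-0.70058352] w [69.]
height slope %/100px -2.164490136148953
flat 0.58 [309. 146.] cradle [-72.7  -0.3]
bar 0.75 [309. 346.] cradle [ 1.3 -0.9]
```

The flat is about 1° from up, the bar is released at cradle x ≈ +1–2 mm, and the strap is still open. Next, rise and go to the +y side of the strap with the fingers shut.

>>> jog_arm([
  {"delta_pos": [0, 0, -0.07], "turn": 0},
  {"delta_pos": [0, 0, -0.14], "turn": 0},
  {"delta_pos": [0, 0, -0.21], "turn": 0},
  {"delta_pos": [0, 0, -0.27], "turn": 0},
  {"delta_pos": [0.05, 0.06, -0.28], "turn": 0},
  {"delta_pos": [0.1, 0.12, -0.28], "turn": 0},
  {"delta_pos": [0.143, 0.18, -0.28], "turn": 0},
  {"delta_pos": [0.143, 0.18, -0.28], "turn": 0},
])

```text
t: 27.28
tool_pos: [518.4, -204.1, 203.5]
orientation: [[-0.94, -0.341, -0.012], [-0.341, 0.94, 0.005], [0.01, 0.009, -1.0]]
contact_force: [-0.2, 0.6, -1.7]
width: 51.3
finger_force: 0.0
```

>>> jog_arm([
  {"delta_pos": [0, 0, 0], "turn": 0},
  {"delta_pos": [0, 0, 0], "turn": 0},
  {"delta_pos": [0, 0, 0.04], "turn": 0},
  {"delta_pos": [0, 0, 0.08], "turn": 0},
  {"delta_pos": [0, 0, 0.12], "turn": 0},
  {"delta_pos": [0, 0, 0.12], "turn": 0},
  {"delta_pos": [0, 0, 0.12], "turn": 0},
  {"delta_pos": [0, 0, 0.12], "turn": 0},
], fingers=0)

```text
t: 27.95
tool_pos: [529.0, -209.6, 146.8]
orientation: [[-0.941, -0.34, 0.002], [-0.34, 0.941, -0.001], [-0.002, -0.001, -1.0]]
contact_force: [-0.5, -0.6, 0.3]
width: -0.1
finger_force: 0.0
```

```bash
cat > pos.py <<'E'
from h import *
s=bot.sense();p=np.array(s["tool_pos"]);x=np.array([np.cos(np.radians(20)),np.sin(np.radians(20)),0]);y=np.array([-x[1],x[0],0]);w=p-[628.5,-268.2,0]
print("cradle tcp",np.round([w@x,w@y,p[2]],1),np.round(s["contact_force"],1))
for c,z in(("scene",0),("top",0),):
    im=imaging.get_image(c)
    a=finder.pinpoint("strap_tab",im)[:1]
    for b in a:
        # intersect ray with plane cradle x=-75
        q,d=ray(im,b["at"]);k=(-75-(q-[628.5,-268.2,0])@x)/(d@x);X=q+k*d-[628.5,-268.2,0];print(c,round(b["p"],2),"tab y,z",round(X@y,1),round(X[2],1),"| at z=170 xy",np.round([(atz(im,b["at"],170)-[628.5,-268.2,0])@x,(atz(im,b["at"],170)-[628.5,-268.2,0])@y],1))
E
python3 pos.py
```

```text
cradle tcp [-73.4  89.1 146.8] [-0.5 -0.6  0.3]
scene 0.44 tab y,z 47.8 167.2 | at z=170 xy [-77.8  47.4]
top 0.41 tab y,z 73.9 839.0 | at z=170 xy [ -5.8 -51. ]
```

>>> jog_arm([
  {"delta_pos": [0, -0.05, 0], "turn": 0},
  {"delta_pos": [0, -0.08, 0], "turn": 0},
  {"delta_pos": [0, -0.11, 0], "turn": 0},
  {"delta_pos": [0, -0.14, 0], "turn": 0},
  {"delta_pos": [0, -0.17, 0], "turn": 0},
  {"delta_pos": [0, -0.2, 0], "turn": 0},
  {"delta_pos": [0, -0.225, 0], "turn": 0},
  {"delta_pos": [0, -0.225, 0], "turn": 0},
])

```text
t: 28.82
tool_pos: [566.5, -316.8, 146.3]
orientation: [[-0.941, -0.338, 0.002], [-0.338, 0.941, -0.002], [-0.001, -0.002, -1.0]]
contact_force: [-0.7, -0.1, 0.0]
width: -0.3
finger_force: 0.0
```

```bash
python3 pos.py
```

```text
cradle tcp [-74.9 -24.4 146.3] [-0.7 -0.1  0. ]
scene 0.73 tab y,z 180.5 -137.0 | at z=170 xy [-292.9  111.7]
```

>>> jog_arm([
  {"delta_pos": [0, 0, 0.02], "turn": 0},
  {"delta_pos": [0, 0, 0.04], "turn": 0},
  {"delta_pos": [0, 0, 0.055], "turn": 0},
  {"delta_pos": [0, 0, 0.068], "turn": 0},
  {"delta_pos": [0, 0, 0.078], "turn": 0},
  {"delta_pos": [0, 0, 0.084], "turn": 0},
  {"delta_pos": [0, 0, 0.087], "turn": 0},
  {"delta_pos": [0, 0, 0.087], "turn": 0},
])

```text
t: 29.68
tool_pos: [565.4, -314.4, 102.2]
orientation: [[-0.94, -0.34, -0.001], [-0.34, 0.94, 0.0], [0.0, 0.001, -1.0]]
contact_force: [-0.6, -1.3, 0.3]
width: -0.0
finger_force: 0.0
```

>>> jog_arm([
  {"delta_pos": [0, 0, 0.001], "turn": 0},
  {"delta_pos": [0, 0, 0.002], "turn": 0},
  {"delta_pos": [0, 0, 0.003], "turn": 0},
  {"delta_pos": [0, 0, 0.004], "turn": 0},
  {"delta_pos": [0, 0, 0.004], "turn": 0},
  {"delta_pos": [0, 0, 0.004], "turn": 0},
  {"delta_pos": [0, 0, 0.004], "turn": 0},
  {"delta_pos": [0, 0, 0.004], "turn": 0},
])

```text
t: 30.35
tool_pos: [565.6, -314.5, 101.9]
orientation: [[-0.94, -0.34, 0.001], [-0.34, 0.94, -0.0], [-0.001, -0.001, -1.0]]
contact_force: [-3.3, 1.4, 8.0]
width: 0.5
finger_force: 4.0
```

>>> jog_arm([
  {"delta_pos": [0, 0, -0.02], "turn": 0},
  {"delta_pos": [0, 0, -0.08], "turn": 0},
  {"delta_pos": [0, 0, -0.15], "turn": 0},
  {"delta_pos": [-0.05, 0.02, -0.2], "turn": 0},
  {"delta_pos": [-0.1, 0.045, -0.2], "turn": 0},
  {"delta_pos": [-0.15, 0.045, -0.2], "turn": 0},
  {"delta_pos": [-0.15, 0.045, -0.2], "turn": 0},
  {"delta_pos": [-0.15, 0.045, -0.2], "turn": 0},
])

```text
t: 31.02
tool_pos: [629.5, -267.1, 199.7]
orientation: [[-0.94, -0.342, -0.0], [-0.342, 0.94, -0.0], [0.0, 0.0, -1.0]]
contact_force: [-0.9, -0.2, 0.2]
width: 0.1
finger_force: 0.0
```

Run:
```python
from h import *
for i in range(3): imaging.get_image("top")
s=bot.sense();im=imaging.get_image("wrist");save(im,"w20.png")
x=np.array([np.cos(np.radians(20)),np.sin(np.radians(20)),0]);y=np.array([-x[1],x[0],0]);o=np.array([628.5,-268.2,0])
f=im["frame"].astype(int)
print(np.round(s["tool_pos"],1))
for n,z in dict(strap_tab=102,flat=95,bar=85).items():
    for a in finder.pinpoint(n,im)[:1]:
        w=atz(im,a["at"],z,s)-o;print(n,round(a["p"],2),np.round(a["at"]),"cradle",np.round([w@x,w@y],1))
Y=(f[:,:,0]>150)&(f[:,:,2]<90)&(f[:,:,1]>110);r,c=np.nonzero(Y)
u=proj(im,o-75*x-44*y+[0,0,102],s);k=(abs(c-u[0])<60)&(abs(r-u[1])<60);print("yellow",k.sum(),c[k].min(),c[k].max(),r[k].min(),r[k].max(),"pred tab",u)
for b in(-34,-48):
    print(b,[np.round(proj(im,o+a*x+b*y+[0,0,102],s)) for a in(-85,-65)])
# red visible beside strap: x -95.5..-85.5 and -64.5..-54.5
m=(f[:,:,0]-f[:,:,1]>60)&(f[:,:,0]-f[:,:,2]>60)
for a in(-91,-59.5):
    u=proj(im,o+a*x+[0,0,95.5],s);q=np.nonzero(m[int(round(u[1]))])[0];q=q[abs(q-u[0])<60]
    print(a,"red",(q.min(),q.max()) if len(q) else None,"pred",[round(float(proj(im,o+a*x+b*y+[0,0,95.5],s)[0]),1) for b in(-10,0,10)])
for n in("eraser","clip","tape","glass"):
    pass
```

```text
[ 627.7 -268.5  199.9]
strap_tab 0.94 [242. 123.] cradle [-72.3 -42. ]
flat 0.47 [227. 218.] cradle [-11.2 -56.6]
bar 0.89 [310. 230.] cradle [ 0.3 -1.4]
yellow 645 231 254 104 138 pred tab [237.91411829 118.694922  ]
-34 [array([254., 101.]), array([255., 136.])]
-48 [array([230., 101.]), array([232., 136.])]
-91 red (np.int64(296), np.int64(327)) pred [294.7, 311.3, 327.9]
-59.5 red (np.int64(297), np.int64(326)) pred [295.6, 311.5, 327.5]
```

The yellow tab (cols 231–254) matches the fully-down prediction, and the red shows symmetrically on either side of the strap. The robot is clear, so I'm handing in.

```bash
python3 -c "
from station import bot
print(bot.finish_job())"
```

```text
the job is handed in; nothing more can be done
None
```

The job is handed in at about 31 s of the 64 s limit: by my last camera measurements the bar lies released and centred in both Vs, its flat is within a few degrees of straight up, and the strap is fully down. I saw no sign of disturbing the bystanders but did not re-measure them, and the hand-in call returned no verdict.

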